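Unlock the hall's collection box and hold the key turned

TASK

Take the round-headed key out of the wooden key stand, leaving the other keys standing in it, and push it fully home in the keyhole on top of the grey steel collection box; the lock's pins are a bit sticky, so wiggle it if it catches. Then turn the key a quarter turn clockwise (seen from above) right to its stop, so that the latch bolt is drawn clear of the door, and finish while still gripping it and holding it there against the lock's spring, so that the treasurer can open the door. Do not disturb the other things on the table.

Things in the scene. Friction and masses are not known exactly. Their poses are not given: they have to be found in the camera images.
- key_round_head (a point): the key wanted: centre of its round head, a flat black plastic disc on edge, 34 mm across, 9 mm thick. Axes: x = normal to the head's flat faces (grip across these, fingers closing along x), y = width of head and bit, z = up the shaft. Loose, 28 to 56 g, upright in one of the stand's four slots (which one varies) with about 1 mm of play, collar resting on the wood; lifts straight out
- key_round: the same key, origin at its tip, same axes. Head centre at z 59 mm, head's underside 42; 5 mm round shaft; collar 16 mm across, underside at z 26 (in the stand and fully home in the lock it rests on this); flat steel bit from z 0 to 18, 22 mm wide along y, 4 mm thick along x, lower corners bevelled. Alike on both sides: half a turn about the shaft makes no difference
- key_square_head (a point): another key, to be left standing: its head is a black plastic square slab, 30 mm wide and high, 9 mm thick; this point lies 33 mm above the collar's underside. Same shaft, collar and double-sided bit as the round-headed key
- key_trefoil_head (a point): another key, to be left standing: its head is a black plastic trefoil of three round lobes, 40 mm wide and 31 mm high, 9 mm thick; this point lies 33 mm above the collar's underside. Same shaft, collar and double-sided bit as the round-headed key
- key_tbar_head (a point): another key, to be left standing: its head is a black plastic T: a cross-bar 44 mm wide and 12 mm high on a 12 mm neck, its middle 9 mm above this point, 9 mm thick; this point lies 33 mm above the collar's underside. Same shaft, collar and double-sided bit as the round-headed key
- key_stand: wooden key stand, fixed, 56 x 225 mm, 35 mm high, origin under its centre, long side along its y. Four key slots at y = -82.5, -27.5, 27.5 and 82.5 mm, each 24 mm along y by 6 mm along x; keys stand 26 mm deep in them. Place and yaw vary; it may be left or right of the steel box
- cashbox: grey painted steel collection box, fixed, 180 (x) x 240 (y) mm, top at 100 mm, origin under its centre, z up. Coin slot and keyhole plate on top; its shut drop-front door is on its +x side, away from the robot. Place and yaw vary
- keyhole (a point): centre of the keyhole, at the top face (104 mm high) of a 42 x 58 mm steel plate, 4 mm thick, on the box; axes as the box. Slot 26 mm along y, 7 mm along x, mouth bevelled 1.5 mm; in the barrel below it narrows to 24.5 x 5.5. Key goes straight down, bit along y, either way round, till its collar rests on the plate (head centre 33 mm above this point); only fully in can it turn
- lock_barrel (a joint): turn of the lock barrel under the plate, rad: 0 at rest, grows clockwise seen from above, stop at 1.571. A spring (0.03 N m at rest, 0.12 at the stop) turns it back when let go. The key has about 0.07 rad of play before it follows. Two sticky sprung pins in it, about 12 and 19 mm below the plate's top, catch the entering bit and yield to a push of 5 to 12 N, less if wiggled 1 or 2 mm along the slot
- latch_bolt (a joint): flat brass latch bolt, 14 mm wide, lying on the box top and pointing from the keyhole plate towards the door; m: 0 = shot, its end through the low steel keeper on the door's top edge; 0.012 = fully drawn back. The barrel drives it, 7.64 mm per rad, and it is clear of the keeper from 0.0100 on
- bowl_stack: bystander: stack of four white dessert bowls, 100 mm across, 59 mm high, origin under its centre
- water_bottle: bystander: water bottle, 64 mm across, 205 mm high, origin under its centre
- napkin_holder: bystander: steel holder with paper napkins, 90 x 130 mm, 78 mm high, origin under its centre
Not all that is in view belongs to the job. Several things look just like the key_stand: the one meant starts nearest to the robot's base.

How it is judged:
By the outcome, as a careful person would: the job done as asked, in the order asked, and still so for the second after the job is handed in, while the arm keeps its last pose, push and grip.
It also fails if it takes over 51 s, if anything falls off the work surface, if the arm or the gripper's body presses on something with over 40 N, if the wrist force passes 120 N, or if a joint passes its speed limit or range.

ROBOT

A 6-joint arm with a two-finger parallel gripper is mounted at the origin on the work surface. World frame = base frame: x ahead of the robot, y to its left, z up, the work surface at z = 0. Lengths are in m, angles in rad, forces in N, time in s.
With the tool pointing down it reaches from about 0.275 to 1 m from the base axis. Payload 8.4 kg.
Tool frame: the origin (TCP) lies at the very end of the fingers, on their centre line; the grasp point (between the pads) lies 19 mm behind it (manip.hold_point_z is the distance from the TCP to the grasp point, in m); x points along the fingers, z is the direction in which the jaws open and shut, and the axes are right-handed (so a half turn about x gives the same grasp; the last joint's range is limited). The gripper opens to 85 mm and grips with 20 to 120 N. Pads are 22 mm wide; open, the fingers measure 114 mm over their backs; the gripper's body (76 mm by 85 mm) begins 54 mm behind the grasp point. The pads swing forward as they close: fully open they stand 13 mm farther back than shut.
Start: joints at [-1.342, 0.353, 1.633, -0, 1.155, -0.002], TCP at [0.143, -0.608, 0.231] pointing down, gripper open.
Joint ranges: [-2.63, 2.63], [-0.92, 2.1], [0.06, 2.66], [-1.3, 4.44], [0, 2.69], [-3.02, 3.02]. Speed limits (rad/s): [2.22, 2.22, 2.79, 3.14, 3.14, 3.14].

INTERFACE

Orientations are given as a rotation vector (axis times angle).
In Python, from workcell import manip, viewer gives the robot as it stands.
- The arm moves only by the tool step_arm, never from a script. Its argument "increments" is a list that holds one entry, the list of rows, each a list of 5 numbers: the finger opening in mm, from 0 to 85.4, then the shift along the tool's x, y, z in units of 25 mm (1.0 is 25 mm), then the turn about the tool's x in units of 10 degrees (1.0 is 10 degrees). A call has 1 to 5 rows; each row is the pose to reach, as a shift and turn from the pose commanded when the call began, along the tool's axes at that moment; what a row does not reach only later rows make up. A row lasts 1/8 s, in which the tool goes at most 62.5 mm and 10.7 degrees, less where a joint would pass 70% of its speed; a pose out of reach is approached as far as the arm can. A call with a gripper value outside its range is refused whole. The fingers move at their own pace and stop on an object; "force" is the grip in N (left out, the last holds). Time passes only in rows, so rows that repeat a pose let the fingers close. It gives the time, the measured TCP pose, the force and the opening at its end, in the units of the state.
- manip.state(): the state, without advancing time (a new reading comes with each control period).
- viewer.read_camera(name): name is "scene" or "side" or "wrist"; returns a dict with "color" (384x512x3 uint8, red, green, blue), "fx", "fy", "cx", "cy" (pixels), "rvec" (rotation vector, rad) and "tvec" (3), from world to camera coordinates, as OpenCV has them. Camera axes: x right, y down, z forward; pixel columns grow to the right and rows downward; lengths in m; the calibration is good to about 2 mm. A picture is of the moment at which its call begins. There is no depth.
- manip.job_done(): hands the job in, once; it reports no verdict.
The state is a dict: "t": time; "joint_pos": joint angles; "dq": joint speeds; "effort": joint torques, N m; "tool_pos": TCP position; "tcp_rot": TCP orientation; "force": force on the tool from outside, world axes, zero at the start; "ft_torque": the same for the moment, N m; "gripper_width": opening from 0.0 (shut) to 1.0 (fully open).
Only numpy, scipy, OpenCV 4.12 (cv2) and the standard library are available. Lean on these libraries where they do the work, as an engineer would, in place of code of your own. Each camera call takes 0.05 s, during which the arm holds its last target. There are 200 camera calls.

## Working session

There is one attempt and no reset: what is moved stays moved. The work goes in short steps, Python scripts to look and compute and a tool call to move; the robot and the scene stay as the last step left them, time stands still between calls to the robot, and variables do not carry over. Pictures are saved under pics/ and viewed, about 8 in all and at most 12, crops included, and the job is handed in when it is done.

Besides the shell and the picture viewer there is one more tool, called after "Call:" as name([rows], argument=value, ...), one row to a line, values as JSON. step_arm: Moves the arm, as the interface text tells. Its arguments: {"type":"object","properties":{"increments":{"type":"array","items":{"type":"array","items":{"type":"array","items":{"type":"number"}}}},"force":{"type":"number"}},"required":["increments"]}

```bash
ls; mkdir -p pics; cat > h.py <<'E'
import numpy as np, cv2
from workcell import manip, viewer
from scipy.spatial.transform import Rotation as R
def cam(n,save=None):
    c=viewer.read_camera(n)
    if save: cv2.imwrite('pics/'+save,c['color'][:,:,::-1])
    return c
def ray(c,u,v):
    Rm=R.from_rotvec(np.ravel(c['rvec'])).as_matrix(); t=np.ravel(c['tvec'])
    d=Rm.T@np.array([(u-c['cx'])/c['fx'],(v-c['cy'])/c['fy'],1]); return -Rm.T@t,d
def onz(c,u,v,z):
    o,d=ray(c,u,v); return o+d*(z-o[2])/d[2]
def proj(c,p):
    Rm=R.from_rotvec(np.ravel(c['rvec'])).as_matrix(); q=Rm@np.array(p)+np.ravel(c['tvec'])
    return np.array([c['fx']*q[0]/q[2]+c['cx'],c['fy']*q[1]/q[2]+c['cy']])
E
python3 - <<'E'
from h import *
a=cam('scene','a.png');b=cam('side','b.png')
w=cam('wrist')
for c in(a,b,w): print(c['fx'],c['cx'],c['cy'],ray(c,c['cx'],c['cy']))
cv2.imwrite('pics/c.png',np.vstack([cv2.resize(np.hstack([a['color'],b['color']]),(800,300)),cv2.resize(np.hstack([w['color'],w['color']*0]),(800,300))])[:,:,::-1])
s=manip.state();print(s)
E
```

```text
pics
378.5672235188806 257.8718489642426 196.81248704185754 (array([1.54826889, 0.17002416, 0.77529996]), array([-0.81724227, -0.13500356, -0.56025808]))
472.7887379963826 258.79058375166426 192.82364649326175 (array([ 0.19707261, -1.00112898,  1.24273847]), array([ 0.21166824,  0.64331009, -0.73576402]))
295.83997950594994 255.8872371759058 192.48572398866978 (array([ 0.22220147, -0.58966775,  0.37324119]), array([-0.30821902, -0.07153407, -0.94862211]))
{'t': 0.15, 'joint_pos': array([-1.34239998e+00,  3.53493445e-01,  1.63393616e+00,  8.51300624e-06,
        1.15520057e+00, -2.42283260e-03]), 'dq': array([ 6.51531522e-04, -2.89841861e-03, -1.61697355e-03, -5.84405711e-04,
       -1.03851260e-03, -4.09336069e-05]), 'effort': array([-7.76009583e-04, -6.05638146e+01, -3.42340636e+01, -2.98343332e-05,
        6.21761283e-03, -6.59149961e-06]), 'tool_pos': array([ 0.14289421, -0.60808775,  0.23074302]), 'tcp_rot': array([ 1.0381665 ,  1.31040803, -1.03707648]), 'force': array([-0.14267685, -0.77349136,  0.48263083]), 'ft_torque': array([-0.00071234,  0.02822752,  0.01057423]), 'gripper_width': 1.000889036744788}
```

View pics/a.png

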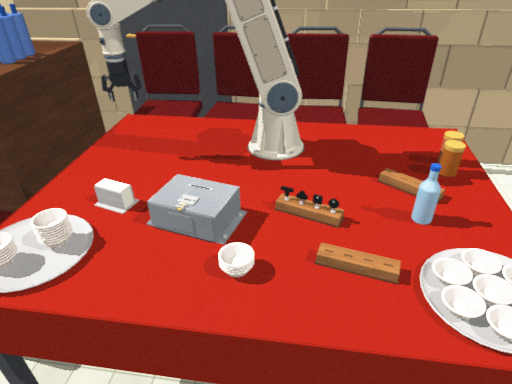

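View pics/b.png

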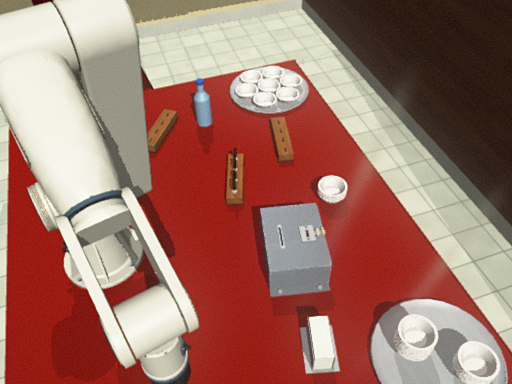

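Three stand-like blocks in the scene view: (310,208) with four keys, (358,262) and (410,186), both empty. The one with the keys should be nearest to the base, and I'll confirm that with numbers and an enlarged crop.

```bash
python3 - <<'E'
from h import *
a=cam('scene');b=cam('side')
for n,c,pts in(('a',a,[(310,208),(358,262),(410,186)]),('b',b,[(235,178),(283,138),(162,130)])):
  for p in pts:
    q=onz(c,*p,.035);print(n,p,q.round(3),np.hypot(*q[:2]).round(3))
A=cv2.resize(a['color'][178:228,265:355],(800,444),interpolation=cv2.INTER_CUBIC)
A2=cv2.resize(a['color'][170:240,140:250],(400,255),interpolation=cv2.INTER_CUBIC)
B=cv2.resize(b['color'][140:210,205:265],(400,466),interpolation=cv2.INTER_CUBIC)
B=cv2.resize(b['color'][200:300,250:350],(400,255),interpolation=cv2.INTER_CUBIC) 
cv2.imwrite('pics/d.png',np.vstack([A[:340],np.hstack([A2,B])])[:,:,::-1])
E
```

```text
a (310, 208) [0.512 0.174 0.035] 0.541
a (358, 262) [0.751 0.315 0.035] 0.814
a (410, 186) [0.329 0.525 0.035] 0.619
b (235, 178) [0.488 0.152 0.035] 0.512
b (283, 138) [0.728 0.295 0.035] 0.786
b (162, 130) [0.296 0.509 0.035] 0.588
```

View pics/d.png

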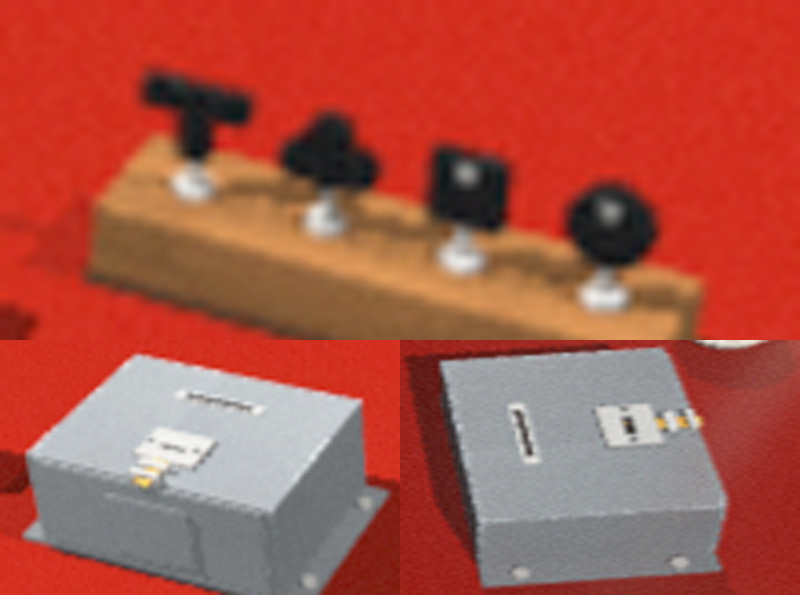

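The crop shows, left to right, T-bar, trefoil, square and round (round head at scene px ~(334,203)) in the stand nearest the base. That is the target. The keyhole plate is at side px ~(307,234). Next I measure.

```bash
cat > m.py <<'E'
from h import *
def blobs(mask,x0,y0,amin,g=None):
    n,l,s,ce=cv2.connectedComponentsWithStats(mask.astype(np.uint8))
    return [(ce[i][0]+x0,ce[i][1]+y0,s[i,4]) for i in range(1,n) if s[i,4]>=amin]
E
python3 - <<'E'
from m import *
a=cam('scene');b=cam('side')
for n,c,(x0,x1,y0,y1) in(('a',a,(270,350,180,225)),('b',b,(220,250,140,210))):
  I=c['color'][y0:y1,x0:x1].astype(int)
  print(n,'black');
  for u,v,s in blobs(I.max(2)<70,x0,y0,8): print((round(u,1),round(v,1)),s,onz(c,u,v,.068).round(4))
  print('white')
  for u,v,s in blobs(I.min(2)>120,x0,y0,3): print((round(u,1),round(v,1)),s,onz(c,u,v,.038).round(4))
for n,c,(x0,x1,y0,y1) in(('a',a,(170,205,190,212)),('b',b,(292,328,220,248))):
  I=c['color'][y0:y1,x0:x1].astype(int)
  M=((I.min(2)>175)).astype(np.uint8)
  cn,_=cv2.findContours(M,cv2.RETR_EXTERNAL,cv2.CHAIN_APPROX_NONE)
  for k in cn:
    if len(k)<12: continue
    r=cv2.minAreaRect(k); P=cv2.boxPoints(r)+[x0,y0]
    print(n,len(k),P.round(1).tolist(),[onz(c,*p,.104).round(4)[:2].tolist() for p in P], onz(c,*P.mean(0),.104).round(4))
  print('dark',[(u,v,s,onz(c,u,v,.104).round(4)) for u,v,s in blobs(I.max(2)<110,x0,y0,3)])
# box top corners side view
for c,pts in((a,[(178,177.6),(239,195.5)]),(b,[(261,208.5),(316.5,203.5),(331,262.5),(270.5,271)])):
  print([onz(c,*p,.1).round(4)[:2].tolist() for p in pts])
E
```

```text
a black
(np.float64(287.0), np.float64(190.1)) 49 [0.4633 0.092  0.068 ]
(np.float64(301.5), np.float64(195.2)) 54 [0.4882 0.1429 0.068 ]
(np.float64(317.4), np.float64(199.3)) 54 [0.5058 0.1961 0.068 ]
(np.float64(333.3), np.float64(203.3)) 57 [0.522  0.2474 0.068 ]
white
(np.float64(286.0), np.float64(198.3)) 18 [0.4695 0.09   0.038 ]
(np.float64(300.8), np.float64(202.5)) 15 [0.4878 0.142  0.038 ]
(np.float64(316.2), np.float64(206.3)) 19 [0.5036 0.194  0.038 ]
(np.float64(332.4), np.float64(210.7)) 17 [0.5217 0.2471 0.038 ]
b black
(np.float64(234.4), np.float64(158.8)) 36 [0.5077 0.2148 0.068 ]
(np.float64(233.8), np.float64(179.4)) 46 [0.4746 0.116  0.068 ]
white
(np.float64(236.4), np.float64(158.2)) 5 [0.5234 0.2462 0.038 ]
(np.float64(235.8), np.float64(169.2)) 6 [0.504  0.1914 0.038 ]
(np.float64(236.3), np.float64(179.3)) 3 [0.4902 0.1415 0.038 ]
(np.float64(234.0), np.float64(191.0)) 14 [0.4656 0.0903 0.038 ]
a 120 [[170.0, 190.0], [204.0, 190.0], [204.0, 211.0], [170.0, 211.0]] [[0.5668, -0.2832], [0.5525, -0.1723], [0.6653, -0.141], [0.6788, -0.2432]] [ 0.6181 -0.2091  0.104 ]
dark []
b 15 [[316.0, 228.0], [318.0, 228.0], [318.0, 235.0], [316.0, 235.0]] [[0.6404, -0.2039], [0.6461, -0.206], [0.6351, -0.2305], [0.6294, -0.2285]] [ 0.6377 -0.2173  0.104 ]
b 15 [[321.0, 227.0], [321.9, 226.8], [323.7, 233.8], [322.8, 234.1]] [[0.6563, -0.2056], [0.6594, -0.2057], [0.653, -0.2324], [0.65, -0.2322]] [ 0.6546 -0.2191  0.104 ]
b 58 [[298.4, 226.1], [311.7, 223.2], [315.4, 239.7], [302.0, 242.7]] [[0.5926, -0.1787], [0.6357, -0.182], [0.6205, -0.244], [0.5788, -0.2404]] [ 0.6067 -0.2117  0.104 ]
dark [(np.float64(307.1111111111111), np.float64(233.44444444444446), np.int32(9), array([ 0.6066, -0.2138,  0.104 ]))]
[[0.4815, -0.2853], [0.5636, -0.0538]]
[[0.51, -0.0685], [0.6842, -0.1101], [0.6308, -0.3318], [0.4569, -0.2992]]
```

```bash
cat >> m.py <<'E'
def rel(pos,yaw):
    s=manip.state();Rm=R.from_rotvec(s['tcp_rot']).as_matrix()
    z=Rm[:,2]; cur=np.degrees(np.arctan2(z[1],z[0])); q=s['joint_pos']
    d=Rm.T@(np.array(pos)-s['tool_pos'])/.025
    t=cur-yaw; t=(t+90)%180-90
    print('t',round(s['t'],2),'tcp',s['tool_pos'].round(4),'yaw',cur.round(2),'toolx',Rm[:,0].round(4),'q1,q6deg',np.degrees(q[[0,5]]).round(1),'F',s['force'].round(1),'T',s['ft_torque'].round(2),'w',round(s['gripper_width']*85.4,1))
    print(' tool y',Rm[:,1].round(3),'z',z.round(3))
    print(' rel shift',d.round(2),'cw turn units',(t/10).round(3),'alt',((t-180*np.sign(t))/10).round(2))
    j=np.degrees(np.arctan2(pos[1],pos[0])-q[0]); print(' q6 after ~',(np.degrees(q[5])+j+t).round(1))
E
python3 - <<'E'
from m import *
rel([.522,.247,.231],-19.2)
rel([.607,-.213,.231],-12.5)
rel([.607,-.213,.231],-102.5)
E
```

```text
t 0.35 tcp [ 0.1429 -0.6083  0.2311] yaw -76.78 toolx [-1.e-04  3.e-04 -1.e+00] q1,q6deg [-76.9  -0.1] F [ 0.2 -0.  -1.1] T [ 0.03  0.02 -0.04] w 85.3
 tool y [0.973 0.229 0.   ] z [ 0.229 -0.973 -0.   ]
 rel shift [ 1.000e-02  2.259e+01 -2.984e+01] cw turn units -5.758 alt 12.24
 q6 after ~ 44.5
t 0.35 tcp [ 0.1429 -0.6083  0.2311] yaw -76.78 toolx [-1.e-04  3.e-04 -1.e+00] q1,q6deg [-76.9  -0.1] F [ 0.2 -0.  -1.1] T [ 0.03  0.02 -0.04] w 85.3
 tool y [0.973 0.229 0.   ] z [ 0.229 -0.973 -0.   ]
 rel shift [ 1.000e-02  2.169e+01 -1.115e+01] cw turn units -6.428 alt 11.57
 q6 after ~ -6.8
t 0.35 tcp [ 0.1429 -0.6083  0.2311] yaw -76.78 toolx [-1.e-04  3.e-04 -1.e+00] q1,q6deg [-76.9  -0.1] F [ 0.2 -0.  -1.1] T [ 0.03  0.02 -0.04] w 85.3
 tool y [0.973 0.229 0.   ] z [ 0.229 -0.973 -0.   ]
 rel shift [ 1.000e-02  2.169e+01 -1.115e+01] cw turn units 2.572 alt -15.43
 q6 after ~ 83.2
```

Call:
step_arm([
  [[40, 0, 22.6, -29.84, -5.76], [40, 0, 22.6, -29.84, -5.76], [40, 0, 22.6, -29.84, -5.76], [40, 0, 22.6, -29.84, -5.76], [40, 0, 22.6, -29.84, -5.76]],
])

```text
t: 0.98
tool_pos: [0.2701, -0.3211, 0.2315]
tcp_rot: [0.311, 1.548, -0.312]
force: [1.8, 0.3, -0.4]
gripper_width: 0.466
```

```bash
python3 - <<'E'
from m import *
rel([.522,.247,.231],-19.2)
E
```

```text
t 0.97 tcp [ 0.2701 -0.3211  0.2315] yaw -22.74 toolx [ 7.e-04 -5.e-04 -1.e+00] q1,q6deg [-50.1 -27.4] F [ 1.8  0.3 -0.4] T [-0.03 -0.03 -0.  ] w 39.8
 tool y [ 0.387  0.922 -0.   ] z [ 0.922 -0.387  0.001]
 rel shift [1.000e-02 2.485e+01 5.100e-01] cw turn units -0.354 alt 17.65
 q6 after ~ 44.5
```

Call:
step_arm([
  [[40, 0, 24.5, 0.5, 0], [40, 0, 24.5, 0.5, 0], [40, 0, 24.5, 0.5, 0], [40, 0, 24.5, 0.5, 0], [40, 0, 24.5, 0.5, 0]],
])

```text
t: 1.6
tool_pos: [0.3986, -0.0358, 0.2318]
tcp_rot: [0.316, 1.546, -0.316]
force: [1.6, -1.0, 0.3]
gripper_width: 0.468
```

```bash
python3 - <<'E'
from m import *
rel([.522,.247,.231],-19.2)
E
```

```text
t 1.6 tcp [ 0.3986 -0.0358  0.2318] yaw -23.06 toolx [ 1.5e-03 -3.0e-04 -1.0e+00] q1,q6deg [-5.3 17.7] F [ 1.6 -1.   0.3] T [-0.01 -0.06  0.03] w 40.0
 tool y [0.392 0.92  0.   ] z [ 0.92  -0.392  0.001]
 rel shift [ 0.03 12.34  0.11] cw turn units -0.386 alt 17.61
 q6 after ~ 44.5
```

Call:
step_arm([
  [[40, 0, 11.6, 0.1, -0.39], [40, 0, 11.6, 0.1, -0.39], [40, 0, 11.6, 0.1, -0.39], [40, 0, 11.6, 0.1, -0.39], [40, 0, 11.6, 0.1, -0.39]],
])

```text
t: 2.22
tool_pos: [0.5146, 0.2309, 0.2313]
tcp_rot: [0.262, 1.554, -0.261]
force: [0.6, -0.5, -0.2]
gripper_width: 0.468
```

```bash
python3 - <<'E'
from m import *
rel([.522,.247,.231],-19.2)
w=cam('wrist','w1.png')
print(proj(w,[.522,.247,.068]))
E
```

```text
t 2.23 tcp [0.5146 0.2309 0.2313] yaw -19.07 toolx [ 6.e-04  5.e-04 -1.e+00] q1,q6deg [24.  43.1] F [ 0.6 -0.5 -0.2] T [-0.03 -0.02 -0.01] w 40.0
 tool y [0.327 0.945 0.001] z [ 0.945 -0.327  0.   ]
 rel shift [0.01 0.71 0.07] cw turn units 0.013 alt -17.99
 q6 after ~ 44.5
[257.33274254 157.83829965]
```

View pics/w1.png

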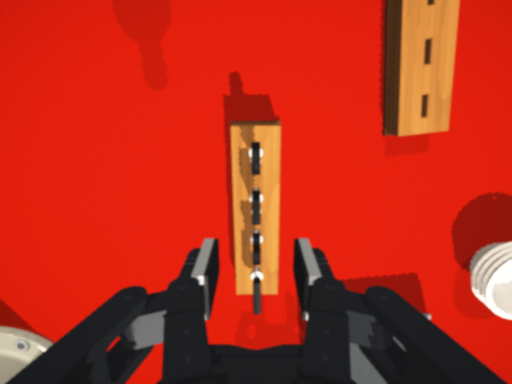

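The wrist view shows the stand aligned with the jaws. The round head, at the far end, is at about (256,157), against a predicted (257,158).

```bash
python3 - <<'E'
from m import *
w=cam('wrist');I=w['color'][120:300,225:290].astype(int)
for u,v,s in blobs(I.max(2)<60,225,120,20): print((round(u,1),round(v,1)),s,onz(w,u,v,.068).round(4))
for u,v,s in blobs(I.min(2)>120,225,120,4): print('w',(round(u,1),round(v,1)),s,onz(w,u,v,.038).round(4))
rel([.522,.247,.049],-19.2)
E
```

```text
(np.float64(254.5), np.float64(161.4)) 172 [0.52   0.2479 0.068 ]
(np.float64(254.9), np.float64(210.1)) 158 [0.5024 0.1957 0.068 ]
(np.float64(255.3), np.float64(251.5)) 144 [0.4858 0.1466 0.068 ]
(np.float64(255.6), np.float64(285.1)) 29 [0.4711 0.1029 0.068 ]
w (np.float64(260.4), np.float64(155.9)) 35 [0.5263 0.2458 0.038 ]
w (np.float64(249.3), np.float64(156.1)) 29 [0.5142 0.2497 0.038 ]
w (np.float64(260.3), np.float64(200.7)) 30 [0.5086 0.1938 0.038 ]
w (np.float64(249.8), np.float64(201.3)) 21 [0.4963 0.1973 0.038 ]
w (np.float64(255.3), np.float64(234.0)) 7 [0.4883 0.1539 0.038 ]
w (np.float64(260.4), np.float64(241.7)) 26 [0.491  0.1416 0.038 ]
w (np.float64(250.5), np.float64(242.5)) 10 [0.4787 0.1446 0.038 ]
w (np.float64(255.9), np.float64(277.6)) 108 [0.4683 0.0935 0.038 ]
t 2.33 tcp [0.5152 0.2316 0.2312] yaw -19.0 toolx [ 0.0011  0.0013 -1.    ] q1,q6deg [24. 43.] F [-0.1 -0.2 -0.5] T [-0.05 -0.06  0.  ] w 40.0
 tool y [0.326 0.946 0.002] z [ 0.946 -0.326  0.001]
 rel shift [7.29 0.66 0.05] cw turn units 0.02 alt -17.98
 q6 after ~ 44.5
```

Call:
step_arm([
  [[36, 2.5, 0.66, -0.01, 0], [36, 4.5, 0.66, -0.01, 0], [36, 6, 0.66, -0.01, 0], [36, 7.2, 0.66, -0.01, 0], [36, 7.2, 0.66, -0.01, 0]],
])

```text
t: 2.95
tool_pos: [0.5171, 0.2423, 0.0494]
tcp_rot: [0.261, 1.559, -0.265]
force: [0.4, -0.6, 0.9]
gripper_width: 0.422
```

```bash
python3 - <<'E'
from m import *
rel([.5205,.2475,.050],-19)
w=cam('wrist','w2.png')
E
```

```text
t 2.95 tcp [0.5171 0.2423 0.0494] yaw -19.19 toolx [-0.0043 -0.0021 -1.    ] q1,q6deg [25.  44.1] F [ 0.4 -0.6  0.9] T [ 0.    0.01 -0.04] w 36.0
 tool y [ 0.329  0.944 -0.003] z [ 0.944 -0.329 -0.003]
 rel shift [-0.02  0.24  0.06] cw turn units -0.019 alt 17.98
 q6 after ~ 44.4
```

View pics/w2.png

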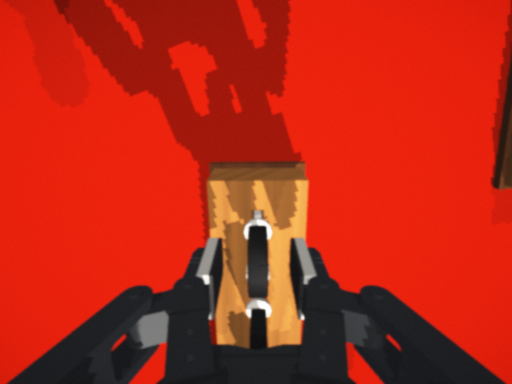

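The fingers straddle the round head, centred at ~(258,262). I shift 5 mm along tool y, then close.

Call:
step_arm([
  [[36, 0, 0.23, 0.05, 0], [36, 0, 0.23, 0.05, 0], [5, 0, 0.23, 0.05, 0], [0, 0, 0.23, 0.05, 0], [0, 0, 0.23, 0.05, 0]],
], force=70)

```text
t: 3.62
tool_pos: [0.5217, 0.249, 0.0518]
tcp_rot: [0.263, 1.555, -0.262]
force: [-3.0, 1.8, 6.7]
gripper_width: 0.093
```

Call:
step_arm([
  [[0, 0, 0, 0, 0], [0, 0, 0, 0, 0]],
])

```text
t: 3.88
tool_pos: [0.5217, 0.249, 0.0518]
tcp_rot: [0.263, 1.555, -0.262]
force: [-3.2, 1.8, 6.4]
gripper_width: 0.094
```

```bash
python3 - <<'E'
from m import *
rel([.5205,.2475,.050],-19)
E
```

```text
t 3.88 tcp [0.5217 0.249  0.0518] yaw -19.17 toolx [-6.e-04  4.e-04 -1.e+00] q1,q6deg [25.3 44.5] F [-3.2  1.8  6.4] T [ 0.31  0.63 -0.01] w 8.0
 tool y [0.328 0.945 0.   ] z [ 0.945 -0.328 -0.001]
 rel shift [ 0.07 -0.07 -0.02] cw turn units -0.017 alt 17.98
 q6 after ~ 44.4
```

Call:
step_arm([
  [[0, -0.5, 0, 0, 0], [0, -1.5, 0, 0, 0], [0, -3, 0, 0, 0], [0, -5, 0, 0, 0], [0, -6, 0, 0, 0]],
])

```text
t: 4.5
tool_pos: [0.5232, 0.2491, 0.205]
tcp_rot: [0.264, 1.551, -0.261]
force: [1.1, -0.6, -0.8]
gripper_width: 0.096
```

```bash
python3 - <<'E'
from m import *
rel([.607,-.213,.201],-12.5)
w=cam('wrist','w3.png')
E
```

```text
t 4.5 tcp [0.5232 0.2491 0.205 ] yaw -19.16 toolx [ 0.0039  0.0016 -1.    ] q1,q6deg [25.3 44.5] F [ 1.1 -0.6 -0.8] T [ 0.03 -0.06  0.02] w 8.2
 tool y [0.328 0.945 0.003] z [ 0.945 -0.328  0.003]
 rel shift [  0.14 -16.36   9.23] cw turn units -0.666 alt 17.33
 q6 after ~ -6.8
```

View pics/w3.png

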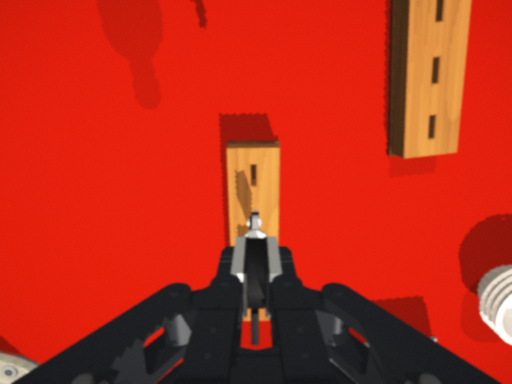

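The key is in hand and its slot is empty; the others still stand. Moving to the lock.

Call:
step_arm([
  [[0, 0.1, -16.2, 9.2, -0.65], [0, 0.1, -16.2, 9.2, -0.65], [0, 0.1, -16.2, 9.2, -0.65], [0, 0.1, -16.2, 9.2, -0.65], [0, 0.1, -16.2, 9.2, -0.65]],
])

```text
t: 5.18
tool_pos: [0.5787, -0.0607, 0.1999]
tcp_rot: [0.173, 1.563, -0.174]
force: [1.2, 0.4, -0.0]
gripper_width: 0.094
```

```bash
python3 - <<'E'
from m import *
rel([.607,-.213,.201],-12.5)
E
```

```text
t 5.17 tcp [ 0.5787 -0.0607  0.1999] yaw -12.66 toolx [ 5.e-04 -1.e-04 -1.e+00] q1,q6deg [-6.1  6.5] F [ 1.2  0.4 -0. ] T [-0.03  0.   -0.02] w 8.0
 tool y [ 0.219  0.976 -0.   ] z [ 0.976 -0.219  0.001]
 rel shift [-0.04 -5.69  2.44] cw turn units -0.016 alt 17.98
 q6 after ~ -6.8
```

Call:
step_arm([
  [[0, 0, -7, 2.4, 0], [0, 0, -7, 2.4, 0], [0, 0, -7, 2.4, 0], [0, 0, -7, 2.4, 0], [0, 0, -7, 2.4, 0]],
])

```text
t: 5.8
tool_pos: [0.5983, -0.2425, 0.1993]
tcp_rot: [0.175, 1.565, -0.174]
force: [0.7, 1.4, -0.3]
gripper_width: 0.095
```

```bash
python3 - <<'E'
from m import *
w=cam('wrist','w4.png')
rel([.607,-.213,.201],-12.5)
print(proj(w,[.607,-.213,.104]))
E
```

```text
t 5.85 tcp [ 0.5984 -0.2417  0.1995] yaw -12.66 toolx [-6.e-04  6.e-04 -1.e+00] q1,q6deg [-22.1  -9.5] F [-1.2 -0.6 -0.7] T [-0.04  0.02 -0.02] w 8.1
 tool y [0.219 0.976 0.   ] z [ 0.976 -0.219 -0.001]
 rel shift [-0.06  1.2   0.08] cw turn units -0.016 alt 17.98
 q6 after ~ -6.8
[258.22438883 159.1510087 ]
```

View pics/w4.png

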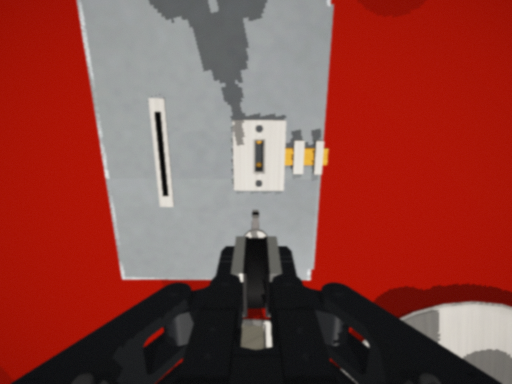

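The wrist view shows the plate centred at ~(259,155), with its slot, and the key's bit and collar at (255,213)–(255,233).

```bash
python3 - <<'E'
from m import *
w=cam('wrist');x0,x1,y0,y1=225,295,112,200
I=w['color'][y0:y1,x0:x1].astype(int)
P=[onz(w,u,v,.104) for u,v,s in sorted(blobs(I.max(2)<95,x0,y0,6),key=lambda b:b[1])]
for (u,v,s) in blobs(I.max(2)<95,x0,y0,6): print('dark',round(u,1),round(v,1),s,onz(w,u,v,.104).round(4))
M=(I.min(2)>185).astype(np.uint8);M[:,61:]=0
n,l,st,_=cv2.connectedComponentsWithStats(M);k=1+st[1:,4].argmax();m=(l==k).astype(np.uint8)
cn=max(cv2.findContours(m,cv2.RETR_EXTERNAL,cv2.CHAIN_APPROX_NONE)[0],key=len)
r=cv2.minAreaRect(cn);print('plate',np.add(r[0],(x0,y0)),r[1:],onz(w,*np.add(r[0],(x0,y0)),.104).round(4))
bx=cv2.boxPoints(r)+[x0,y0]; Q=np.array([onz(w,*p,.104)[:2] for p in bx]);print(Q.round(4).tolist())
for i in range(4):
    e=Q[(i+1)%4]-Q[i]; print('edge',np.linalg.norm(e).round(4),(np.degrees(np.arctan2(e[1],e[0]))%90-90).round(2))
# key: rows through bit/collar
J=w['color'][200:245,235:280].astype(int)
for v in range(206,240,3):
    row=w['color'][v,238:276].astype(int); g=row.max(1); print(v,' '.join(f'{a:3d}' for a in row[:,:].mean(1)))
s=manip.state();z=s['tool_pos'][2]
for h in(0,):print('axis proj: tip',proj(w,s['tool_pos']+[0,0,-.040]),'collar',proj(w,s['tool_pos']+[0,0,-.014]),'tcp',proj(w,s['tool_pos']))
E
```

```text
dark 259.0 129.2 10 [ 0.6129 -0.1889  0.104 ]
dark 259.1 156.9 157 [ 0.6082 -0.2107  0.104 ]
dark 258.3 183.9 9 [ 0.6026 -0.2329  0.104 ]
plate [259.  156.5] ((69.0, 52.0), 90.0) [ 0.6082 -0.2103  0.104 ]
[[0.5942, -0.179], [0.634, -0.1879], [0.6233, -0.244], [0.5803, -0.2344]]
edge 0.0409 -12.61
edge 0.0571 -10.83
edge 0.044 -12.59
edge 0.0571 -14.01Traceback (most recent call last):
  File "<stdin>", line 16, in <module>
  File "<stdin>", line 16, in <genexpr>
ValueError: Unknown format code 'd' for object of type 'float'
```

```bash
python3 - <<'E'
from m import *
w=cam('wrist')
for v in range(203,242,3):
    print(v,' '.join('%3d'%a for a in w['color'][v,240:272].mean(1)))
s=manip.state();t=s['tool_pos'];Rm=R.from_rotvec(s['tcp_rot']).as_matrix()
for n,p in(('tip far edge',[.040,.011,0]),('tip',[.040,0,0]),('collar far',[.014,.008,0]),('tcp',[0,0,0])):print(n,proj(w,t+Rm@p))
rel([.608,-.2108,.165],-12.6)
E
```

```text
203 163 163 164 164 164 164 162 163 162 163 162 164 162 162 162 162 162 163 161 160 163 163 162 164 161 163 164 163 162 163 163 164
206 163 164 163 164 164 163 165 165 164 163 165 163 163 162 163 162 163 161 162 163 162 162 162 162 162 162 163 162 164 163 165 164
209 166 167 166 165 166 166 165 166 165 165 164 162 151 146 143 143 142 145 153 160 162 163 163 163 162 162 163 162 164 164 165 164
212 166 164 164 164 164 163 163 165 163 163 160 141 104  69  52  51  51  65  98 136 157 166 165 166 164 166 164 164 164 163 163 165
215 164 164 164 163 163 162 161 162 164 163 158 139 114  97  90  91  90  91 107 137 159 165 165 167 165 167 166 165 165 165 164 164
218 164 164 164 163 164 164 162 163 162 164 163 157 143 132 126 125 126 133 143 156 165 169 167 167 167 167 169 167 167 163 166 164
221 167 168 167 166 166 165 165 166 165 164 159 153 143 139 139 138 139 140 147 157 164 168 167 167 165 167 164 166 165 163 163 163
224 167 166 167 168 168 167 168 166 167 165 159 144 137 137 138 138 138 136 140 151 162 164 164 165 164 165 164 164 164 164 165 164
227 166 164 164 164 164 164 164 167 165 164 
[... 337 characters left out ...]
67 167 167 168
236 127 126 124 119 117 122 132 148 168 182 170 144 126 124 124 128 146 176 204 211 212 213 208 191 166 135 112 111 122 127 129 130
239  98  96  98  96  87  63  35  17  22  27  26  23  22  20  17  19  19  23  26  30  30  32  29  24  20  22  41  69  89  96  96  97
tip far edge [255.78633909 205.74432525]
tip [255.78398059 221.04583386]
collar far [255.7523408  226.66531886]
tcp [255.72884477 251.05974907]
t 5.95 tcp [ 0.5987 -0.2412  0.1997] yaw -12.58 toolx [-2.e-04  2.e-04 -1.e+00] q1,q6deg [-22.1  -9.5] F [ 0.1  0.1 -0.8] T [-0.    0.07  0.01] w 8.0
 tool y [0.218 0.976 0.   ] z [ 0.976 -0.218 -0.   ]
 rel shift [1.39 1.27 0.1 ] cw turn units 0.002 alt -18.0
 q6 after ~ -6.5
```

Call:
step_arm([
  [[0, 0, 1.35, 0.11, 0], [0, 0.9, 1.35, 0.11, 0], [0, 1.7, 1.35, 0.11, 0], [0, 1.7, 1.35, 0.11, 0]],
])

```text
t: 6.45
tool_pos: [0.6076, -0.2092, 0.1552]
tcp_rot: [0.174, 1.567, -0.172]
force: [0.7, -0.9, -0.9]
gripper_width: 0.094
```

```bash
python3 - <<'E'
from m import *
w=cam('wrist');b=cam('side');a=cam('scene')
rel([.6088,-.209,.156],-12.6)
f=lambda c,x,y,W,H,s:cv2.resize(c['color'][y:y+H,x:x+W],(s*W,s*H),interpolation=cv2.INTER_CUBIC)
A=f(w,190,140,133,100,6)
B=np.hstack([f(b,280,190,50,50,0+4),f(a,160,155,50,50,4)])
B=cv2.copyMakeBorder(B,0,0,0,A.shape[1]-B.shape[1],cv2.BORDER_CONSTANT)
cv2.imwrite('pics/e.png',np.vstack([A[:400],B])[:,:,::-1])
s=manip.state();t=s['tool_pos'];Rm=R.from_rotvec(s['tcp_rot']).as_matrix()
print('hole ends',[proj(w,np.array([.6082,-.2107,.104])+Rm@[0,d,0]).round(1) for d in(-.013,0,.013)])
print('bit corner',proj(w,t+Rm@[.040,.0092,-.0003]))
E
```

```text
t 6.6 tcp [ 0.6092 -0.2104  0.1576] yaw -12.67 toolx [ 6.e-04 -3.e-04 -1.e+00] q1,q6deg [-19.2  -6.5] F [-0.6 -0.1 -0.3] T [ 0.02  0.01 -0.03] w 8.2
 tool y [ 0.219  0.976 -0.   ] z [ 0.976 -0.219  0.001]
 rel shift [ 0.07  0.05 -0.03] cw turn units -0.007 alt 17.99
 q6 after ~ -6.3
hole ends [array([257.1, 233. ]), array([257.1, 216.4]), array([257.2, 199.2])]
bit corner [258.20327829 210.91073791]
```

View pics/e.png

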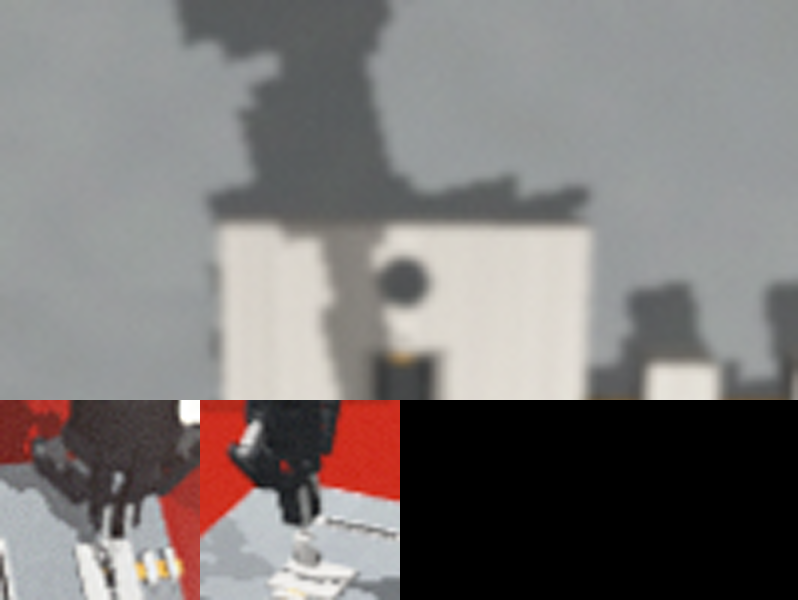

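The slot's far end is at row ~199 (predicted 199.2) and its column at ~257.5. Now I check the bit's column numerically.

```bash
python3 - <<'E'
from m import *
w=cam('wrist')
for v in range(197,232,2):
    print(v,' '.join('%3d'%a for a in w['color'][v,242:276].mean(1)))
s=manip.state();t=s['tool_pos'];Rm=R.from_rotvec(s['tcp_rot']).as_matrix()
print('bit corner',proj(w,t+Rm@[.040,.0092,-.0003]))
rel([.6088,-.209,.156],-12.6)
E
```

```text
197 211 205 186 157 134 122 108  91  78  84 102 119 127 121 110 101 109 133 159 186 205 214 216 214 215 215 216 216 216 216 217 216 218 218
199 213 213 202 176 144 122 106  83  63  62  69  73  72  70  68  62  77 117 154 186 208 215 216 214 215 216 216 216 217 217 217 218 219 219
201 213 214 207 187 155 126 106  83  62  61  70  71  70  72  69  61  77 117 157 190 210 216 215 215 216 216 216 218 217 217 217 218 219 218
203 215 215 214 206 175 138 110  86  69  64  70  70  72  71  69  65  80 120 158 191 210 216 216 216 215 217 217 218 218 218 218 218 219 219
205 215 217 216 209 187 149 114  88  70  66  70  70  73  70  69  64  79 120 159 192 210 217 217 215 217 217 217 219 219 219 219 218 220 220
207 215 217 218 218 205 173 128  92  72  67  69  72  73  72  70  64  80 118 158 191 211 218 216 217 217 218 219 219 220 218 219 219 220 220
209 217 218 218 219 212 193 166 129  90  73  76  81  82  84  81  77  89 121 159 193 212 218 216 217 218 218 220 220 218 219 219 219 221 220
211 217 217 218 219 215 200 177 140  95  71  73  80  81  81  82  82  94 126 160 192 212 217 218 217 218 219 219 220 220 
[... 1046 characters left out ...]
2 123 127 128 127 125 124 138 167 198 215 220 220 220 222 222 223 224 224 223 223 224 224 222
229 220 222 222 222 218 200 170 133  99  88  98 108 107 108 110 109 108 118 144 177 203 214 219 220 222 223 224 224 223 223 223 224 224 222
231 221 221 221 218 207 176 141 117 112 113 118 123 133 148 160 166 167 163 153 149 149 165 190 209 220 222 224 224 223 224 224 224 224 223
bit corner [255.44019473 208.72867601]
t 6.65 tcp [ 0.6094 -0.2105  0.1579] yaw -12.67 toolx [ 1.1e-03 -4.0e-04 -1.0e+00] q1,q6deg [-19.2  -6.5] F [-0.5 -0.2 -0.9] T [ 0.08  0.02 -0.05] w 8.1
 tool y [ 0.219  0.976 -0.   ] z [ 0.976 -0.219  0.001]
 rel shift [ 0.08  0.05 -0.03] cw turn units -0.007 alt 17.99
 q6 after ~ -6.3
```

Call:
step_arm([
  [[0, 0.2, 0.05, -0.03, 0], [0, 0.4, 0.05, -0.03, 0], [0, 0.6, 0.05, -0.03, 0], [0, 0.75, 0.05, -0.03, 0]],
])

```text
t: 7.15
tool_pos: [0.6084, -0.2088, 0.1379]
tcp_rot: [0.174, 1.564, -0.174]
force: [-0.1, -0.0, 0.2]
gripper_width: 0.092
```

```bash
python3 - <<'E'
from m import *
rel([.6088,-.209,.1208],-12.6)
E
```

```text
t 7.15 tcp [ 0.6084 -0.2088  0.1379] yaw -12.66 toolx [-1.e-04  0.e+00 -1.e+00] q1,q6deg [-19.1  -6.4] F [-0.1 -0.   0.2] T [ 0.02 -0.04  0.04] w 7.9
 tool y [0.219 0.976 0.   ] z [ 0.976 -0.219 -0.   ]
 rel shift [ 0.68 -0.    0.02] cw turn units -0.006 alt 17.99
 q6 after ~ -6.3
```

No contact force, and the tip is ~9 mm below the plate top, so it has entered. Pushing on with a wiggle.

Call:
step_arm([
  [[0, 0.15, 0.04, 0, 0], [0, 0.28, -0.04, 0, 0], [0, 0.42, 0.04, 0, 0], [0, 0.56, -0.04, 0, 0], [0, 0.68, 0.02, 0, 0]],
])

```text
t: 7.78
tool_pos: [0.6089, -0.2083, 0.1214]
tcp_rot: [0.174, 1.563, -0.174]
force: [0.3, -4.0, 3.2]
gripper_width: 0.095
```

```bash
python3 - <<'E'
from m import *
rel([.6088,-.209,.1208],-12.6)
E
```

```text
t 7.78 tcp [ 0.6089 -0.2083  0.1214] yaw -12.67 toolx [ 7.e-04 -0.e+00 -1.e+00] q1,q6deg [-19.   -6.4] F [ 0.3 -4.   3.2] T [-0.58  0.1  -0.01] w 8.1
 tool y [0.219 0.976 0.   ] z [ 0.976 -0.219  0.001]
 rel shift [ 0.02 -0.03  0.  ] cw turn units -0.007 alt 17.99
 q6 after ~ -6.4
```

Call:
step_arm([
  [[0, 0.05, -0.06, 0, 0], [0, 0.1, 0, 0, 0], [0, 0.12, -0.03, 0, 0], [0, 0.12, -0.03, 0, 0]],
])

```text
t: 8.28
tool_pos: [0.6089, -0.2085, 0.1207]
tcp_rot: [0.174, 1.563, -0.173]
force: [-4.9, 3.8, 23.0]
gripper_width: 0.096
```

```bash
python3 - <<'E'
from m import *
rel([.6088,-.209,.1208],-12.6)
E
```

```text
t 8.28 tcp [ 0.6089 -0.2085  0.1207] yaw -12.67 toolx [ 1.3e-03  5.0e-04 -1.0e+00] q1,q6deg [-19.1  -6.4] F [-4.9  3.8 23. ] T [0.7  1.11 0.04] w 8.2
 tool y [0.219 0.976 0.001] z [ 0.976 -0.219  0.001]
 rel shift [-0.   -0.02  0.  ] cw turn units -0.007 alt 17.99
 q6 after ~ -6.4
```

It stopped hard at z 0.1207 (expected home 0.1208) under 23 N, well above the pin force, so it is fully home. I ease the push and turn about the key's axis, which lies ~2 mm behind the TCP in tool y.

Call:
step_arm([
  [[0, -0.04, 0, 0, 0], [0, -0.05, 0, 0.012, 0.9], [0, -0.05, -0.004, 0.025, 1.8], [0, -0.05, -0.009, 0.036, 2.7], [0, -0.05, -0.015, 0.047, 3.6]],
], force=100)

```text
t: 8.9
tool_pos: [0.6099, -0.2094, 0.1209]
tcp_rot: [0.667, 1.465, -0.667]
force: [-2.5, 1.0, 14.0]
gripper_width: 0.093
```

```bash
python3 - <<'E'
from m import *
rel([.6089,-.2085,.1208],-102.6)
E
```

```text
t 8.9 tcp [ 0.6099 -0.2094  0.1209] yaw -48.94 toolx [ 1.1e-03 -1.0e-04 -1.0e+00] q1,q6deg [-19.1  29.8] F [-2.5  1.  14. ] T [0.12 0.43 0.14] w 7.9
 tool y [0.754 0.657 0.001] z [ 0.657 -0.754  0.001]
 rel shift [ 0.   -0.01 -0.06] cw turn units 5.366 alt -12.63
 q6 after ~ 83.7
```

Call:
step_arm([
  [[0, 0, 0, 0.013, 0.95], [0, 0, -0.004, 0.026, 1.9], [0, 0, -0.01, 0.038, 2.85], [0, 0, -0.017, 0.049, 3.8], [0, 0, -0.026, 0.059, 4.75]],
])

```text
t: 9.52
tool_pos: [0.6103, -0.2113, 0.1208]
tcp_rot: [1.292, 1.153, -1.291]
force: [-2.7, -0.9, 14.1]
gripper_width: 0.089
```

```bash
python3 - <<'E'
from m import *
rel([.6089,-.2085,.1208],-102.6)
E
```

```text
t 9.53 tcp [ 0.6103 -0.2113  0.1208] yaw -96.45 toolx [ 8.e-04 -6.e-04 -1.e+00] q1,q6deg [-19.2  77.2] F [-2.7 -0.9 14.1] T [-0.11  0.63  0.17] w 7.6
 tool y [ 0.994 -0.112  0.001] z [-0.112 -0.994  0.   ]
 rel shift [ 0.   -0.07 -0.11] cw turn units 0.615 alt -17.38
 q6 after ~ 83.7
```

Call:
step_arm([
  [[0, 0, -0.001, 0.01, 0.6], [0, 0, -0.002, 0.015, 1.0]],
])

```text
t: 9.78
tool_pos: [0.6101, -0.2117, 0.1208]
tcp_rot: [1.415, 1.06, -1.415]
force: [-2.6, -0.8, 13.5]
gripper_width: 0.089
```

```bash
python3 - <<'E'
from m import *
rel([.6089,-.2085,.1208],-102.6)
E
```

```text
t 9.78 tcp [ 0.6101 -0.2117  0.1208] yaw -106.29 toolx [ 6.e-04 -6.e-04 -1.e+00] q1,q6deg [-19.3  87. ] F [-2.6 -0.8 13.5] T [-0.19  0.66  0.19] w 7.6
 tool y [ 0.96  -0.281  0.001] z [-0.281 -0.96   0.   ]
 rel shift [ 0.   -0.08 -0.11] cw turn units -0.369 alt 17.63
 q6 after ~ 83.7
```

Call:
step_arm([
  [[0, 0, 0, 0.006, 0.4], [0, 0, 0, 0.006, 0.4]],
])

```text
t: 10.02
tool_pos: [0.61, -0.2118, 0.1209]
tcp_rot: [1.463, 1.021, -1.463]
force: [-3.9, -0.3, 14.3]
gripper_width: 0.089
```

```bash
python3 - <<'E'
from m import *
rel([.6089,-.2085,.1208],-102.6)
w=cam('wrist');a=cam('scene')
f=lambda c,x,y,W,H,s:cv2.resize(c['color'][y:y+H,x:x+W],(s*W,s*H),interpolation=cv2.INTER_CUBIC)
cv2.imwrite('pics/g.png',np.hstack([f(w,150,120,160,200,2),cv2.resize(f(a,150,150,80,80,5),(400,400))])[:,:,::-1])
E
```

```text
t 10.03 tcp [ 0.61   -0.2118  0.1209] yaw -110.17 toolx [ 6.e-04 -6.e-04 -1.e+00] q1,q6deg [-19.3  90.9] F [-3.9 -0.3 14.3] T [-0.07  0.64  0.45] w 7.6
 tool y [ 0.939 -0.345  0.001] z [-0.345 -0.939  0.   ]
 rel shift [ 0.   -0.09 -0.11] cw turn units -0.757 alt 17.24
 q6 after ~ 83.7
```

View pics/g.png

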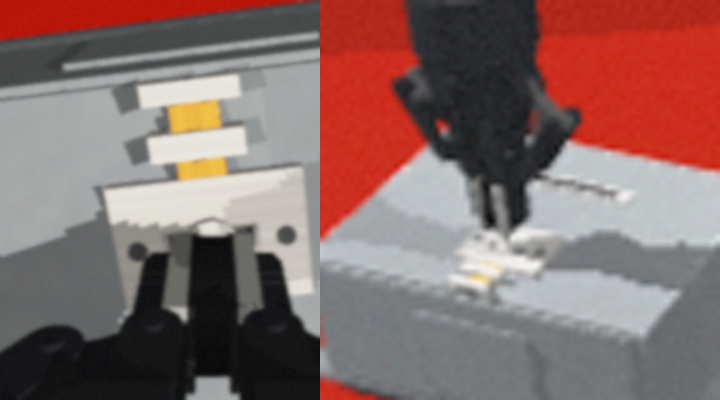

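The torque jumped from 0.19 to 0.45 N m, so the stop is reached. The bolt's end (brass in the left crop) no longer shows beyond the outer keeper strip, and at first it stuck out there. I'll hold a moment and check that it stays steady.

Call:
step_arm([
  [[0, 0, 0, 0, 0], [0, 0, 0, 0, 0], [0, 0, 0, 0, 0], [0, 0, 0, 0, 0], [0, 0, 0, 0, 0]],
])

```text
t: 10.75
tool_pos: [0.61, -0.2118, 0.1209]
tcp_rot: [1.463, 1.021, -1.463]
force: [-3.6, -0.1, 13.9]
gripper_width: 0.087
```

```bash
python3 - <<'E'
from m import *
rel([.6089,-.2085,.1208],-102.6)
w=cam('wrist');I=w['color'].astype(int)
br=(I[...,0]-I[...,2]>80)&(I[...,1]>110)
sub=br[120:230,180:310]
print('brass blobs now:')
for u,v,s in blobs(sub,180,120,4): print(round(u),round(v),s,onz(w,u,v,.105).round(4))
# bolt end: farthest brass point along box +x
yx=np.argwhere(sub); P=np.array([onz(w,x+180,y+120,.105) for y,x in yx])-[.6082,-.2107,.105]
th=np.radians(-12.6); print('bolt extent from keyhole (mm)',(1e3*(P[:,:2]@[np.cos(th),np.sin(th)])).max().round(1))
a=cam('scene');J=a['color'][180:225,255:360].astype(int)
for u,v,s in blobs(J.max(2)<70,255,180,8): print('keys',round(u,1),round(v,1),s)
E
```

```text
t 10.75 tcp [ 0.61   -0.2118  0.1209] yaw -110.11 toolx [ 6.e-04 -7.e-04 -1.e+00] q1,q6deg [-19.3  90.9] F [-3.6 -0.1 13.9] T [-0.12  0.66  0.43] w 7.4
 tool y [ 0.939 -0.344  0.001] z [-0.344 -0.939  0.   ]
 rel shift [ 0.   -0.09 -0.11] cw turn units -0.751 alt 17.25
 q6 after ~ 83.7
brass blobs now:
247 178 354 [ 0.6467 -0.22    0.105 ]
250 204 223 [ 0.6315 -0.2164  0.105 ]
bolt extent from keyhole (mm) 43.6
keys 287.0 190.1 49
keys 301.5 195.2 54
keys 317.4 199.3 57
```

Call:
step_arm([
  [[0, 0, 0, 0.003, 0.2], [0, 0, 0, 0.003, 0.2], [0, 0, 0, 0.003, 0.2]],
])

```text
t: 11.22
tool_pos: [0.61, -0.2119, 0.1208]
tcp_rot: [1.487, 1.001, -1.487]
force: [-3.4, -0.1, 14.1]
gripper_width: 0.094
```

```bash
python3 - <<'E'
from m import *
rel([.6089,-.2085,.1208],-102.6)
w=cam('wrist');f=w['color'][140:220,200:300]
cv2.imwrite('pics/k.png',cv2.resize(f,(800,640),interpolation=cv2.INTER_CUBIC)[:600,:,::-1])
E
```

```text
t 11.22 tcp [ 0.61   -0.2119  0.1208] yaw -112.07 toolx [ 5.e-04 -7.e-04 -1.e+00] q1,q6deg [-19.3  92.8] F [-3.4 -0.1 14.1] T [-0.04  0.7   0.62] w 8.0
 tool y [ 0.927 -0.376  0.001] z [-0.376 -0.927  0.001]
 rel shift [ 0.   -0.09 -0.11] cw turn units -0.947 alt 17.05
 q6 after ~ 83.7
```

View pics/k.png

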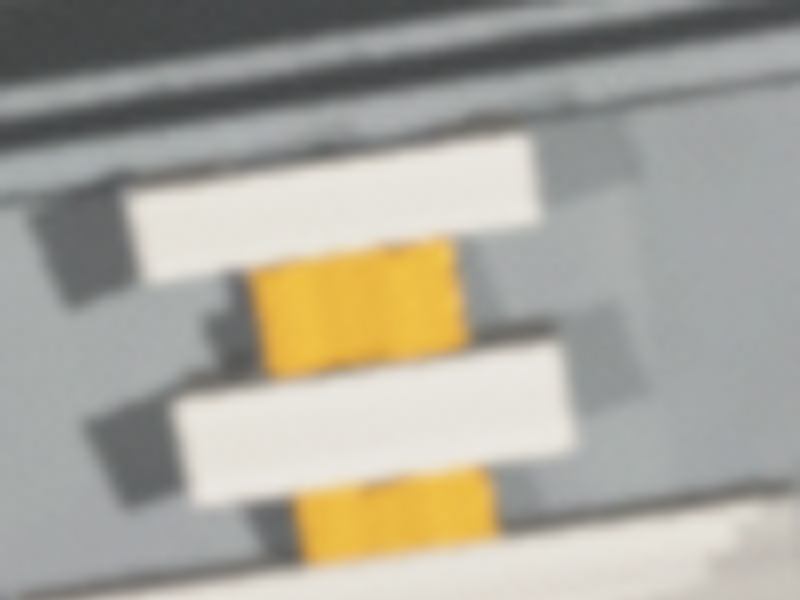

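The torque rose further to 0.62 N m with no more turning, so it is firmly on the stop. The brass end no longer shows past the keeper. Handing in.

```bash
python3 -c "
from workcell import manip
print(manip.job_done()); s=manip.state(); print(s['t'],s['tool_pos'],s['ft_torque'],s['gripper_width'])"
```

```text
the job is handed in; nothing more can be done
None
the job is handed in; nothing more can be done
```

I took the round-headed key from the stand nearest the base, pushed it fully home in the lock and turned it clockwise to the stop. I handed the job in at about 11 s with the gripper still holding it there.

**Seating:** The key stopped under 23 N at a tool height of 0.1207 m, where I had expected 0.1208 m. It did not lift during the turn.

**Turn:** The tool went about 99° clockwise in all, including the key's play and flex. Torque jumped from 0.19 to 0.45 and then 0.62 N m over the last 6°, so it is pressing firmly on the stop.

**Bolt:** Its end no longer shows beyond the keeper. The visible brass ends about 44 mm from the keyhole, where a 12 mm draw should put it. The keeper's top edge partly hides that spot, so I could not see the gap itself.

**Other keys:** The last check of the three other key heads showed them at their original pixel positions. I did not check the bowls, bottle or napkin holder again at the end.

No check failed or disagreed. I did not see the state after hand-in, because the interface closed at once.

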